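# Clamp the circuit board and hold the test probe on its pad

### The arm

A 6-joint arm with a two-finger parallel gripper is mounted at the origin on the work surface. World frame = base frame: x ahead of the robot, y to its left, z up, the work surface at z = 0. Lengths are in m, angles in rad, forces in N, time in s.
With the tool pointing down it reaches from about 0.35 to 0.85 m from the base axis. Payload 8.1 kg.
Tool frame: the origin (TCP) lies midway between the tips of the shut fingers; the grasp point (between the pads) lies robot.grasp_offset behind it (robot.grasp_offset is the distance from the TCP to the grasp point, in m); z points along the fingers, y is the direction in which the jaws open and shut (so a half turn about z gives the same grasp; the last joint's range is limited). The gripper opens to 93 mm and grips with 3 to 60 N. Pads are 15 mm wide; open, the fingers measure 128 mm over their backs; the gripper's body (75 mm by 188 mm) begins 65 mm behind the grasp point.
Start: joints at [1.092, 0.13, 1.488, -0, 1.523, -0.085], TCP at [0.23, 0.554, 0.185] pointing down, gripper open.
Joint ranges: [-2.96, 2.96], [-0.89, 2.26], [0.02, 2.5], [-1.34, 4.48], [0, 2.73], [-2.66, 2.66]. Speed limits (rad/s): [2.39, 2.39, 2.79, 3.14, 3.14, 3.14].

### API

Orientations are given as a rotation vector (axis times angle).
In Python, from plant import robot gives the robot as it stands.
- The arm moves only by the shell command python3 -m handwheel 'ROWS' [OPENING] [FORCE]. ROWS is text: rows parted by semicolons, each of 6 numbers parted by spaces: the shift along the world's x, y, z each as a share of 0.3 m, from -1 to 1, then the turn, a rotation vector about the world's x, y, z each as a share of 45 degrees, from -1 to 1. A call has 1 to 5 rows; each row is the pose to reach, as a shift and turn from the pose commanded when the call began; what a row does not reach only later rows make up. A row lasts 1/10 s, in which the tool goes at most 50 mm and 8.59 degrees, less where a joint would pass 70% of its speed; a pose out of reach is approached as far as the arm can. A call with a number of a shift or a turn outside -1 to 1 is refused whole. A call with a gripper value outside its range is refused whole. OPENING is the closure, from -1 (fully open) to 1 (shut), set as the call begins (- or left out, the last holds). The fingers move at their own pace and stop on an object; FORCE is the grip in N (left out, the last holds). Time passes only in rows, so rows that repeat a pose let the fingers close. It gives the time, the measured TCP pose, the force and the opening at its end, in the units of the state.
- robot.read_state(): the state, without advancing time (a new reading comes with each control period).
- robot.read_camera(name): name is "scene" or "top"; returns (picture, depth): 420x560x3 uint8, red, green, blue; 420x560 float32, m along the optical axis (not along the pixel's ray), 0 where there is no reading.
- robot.camera_model(name): a dict with "camera_matrix" (3x3 intrinsics, pixels), "pose" (4x4, takes a point from camera to world coordinates). Camera axes: x right, y down, z forward; pixel columns grow to the right and rows downward; lengths in m; the calibration is good to about 2 mm. A picture is of the moment at which its call begins. camera_model takes no time and is no camera call.
- robot.close_job(): hands the job in, once; it reports no verdict.
Trained networks look in the newest picture that a camera, given by its name, has taken for a name from the list of things; names that differ only in an ending like _2 or _b are one class to them, and where a whole thing is asked for, a point or a joint stands for the part that bears it (a point fixed in the world has none). Each returns a list of dicts, best first, with "conf" (0 to 1); they miss things now and then, are a little off and sometimes report something else, mostly with a low value. They report only what shows in the picture. A call takes as long as a camera call.
- robot.look_for(camera, query): "rect" ([centre column, centre row, width, height] in pixels, round what is visible of it).
- robot.silhouettes(camera, query): "pixels" (420x560 bool, what is visible of it) and "rect" ([centre column, centre row, width, height] in pixels, round what is visible of it).
- robot.tip_of(camera, query): "at" ([row, column] in pixels: a listed point, or the origin of a listed thing).
The state is a dict: "t": time; "q": joint angles; "dq": joint speeds; "joint_torque": joint torques, N m; "tool_pos": TCP position; "orientation": TCP orientation; "force": force on the tool from outside, world axes, zero at the start; "wrist_torque": the same for the moment, N m; "opening": finger opening in m.
Only numpy, scipy, OpenCV 4.12 (cv2) and the standard library are available. Lean on these libraries where they do the work, as an engineer would, in place of code of your own. Each camera call takes 0.05 s, during which the arm holds its last target.

### The job

Swing the board jig's hinged clamp arm shut until it rests down in its catch. Then take the spring-tipped test probe out of its stand and hold it with the tip on the round pad, square to the sloping board, pressed gently so that the sprung tip is about half way in, not hard down. Finish like that, still gripping the probe and holding it on the pad, with the clamp shut and the other things on the bench left alone.

Things in the scene. Friction and masses are not known exactly. Their poses are not given: they have to be found in the camera images.
- board: Green circuit board, 90 mm (its x) by 112 mm (its y), in a grey tray 112 by 136 mm that is 12 mm deep below the board's face. Origin: centre of the board's upper face. z: square out of the face, leaning 0.35 rad (20 degrees) off vertical, towards the robot; x: up the slope; y: across, to the clamp's hinge. On it: black chips 3 mm high (x = 0 to 20 mm), small square pads (x = -39 mm), one round pad.
- jig: Fixed jig that carries board and clamp: a steel base plate 150 by 150 by 8 mm on the table, to the robot's left or right, turned up to 0.35 rad. Origin: centre of the plate's underside, z up; the board's origin is 60 mm straight above it.
- pad (a point): Centre, on the board's face, of the round copper pad, 14 mm across with a thin white rim, the only round pad. It lies at board x = -20 mm and anywhere from -34 to +34 mm along board y; it does not move in the work.
- clamp (a joint): Angle of the clamp arm (rad): 0 = down across the board, resting in its catch; grows as the knob end rises; 1.57 = standing square to the board; at most 1.95. It starts open by 1.0 to 1.8. Friction at the hinge (about 0.085 N m) holds it where it is left; about 1 N at the knob moves it.
- clamp_hinge (a point): Point on the hinge axis of the clamp arm, at board (30, 62, 7) mm. The axis runs along board x. At angle a the knob's centre lies 156 mm from here, in the direction -cos(a) of board y plus sin(a) of board z.
- clamp_knob (a point): Centre of the black ball knob, 18 mm across, on the free end of the clamp arm (steel bar 12 mm wide in board x, 6 mm thick). Shut, it lies at board (30, -94, 7) mm, beyond the tray's edge (y = -68), with free room on both sides and 45 mm below. The catch is a fork of two steel cheeks, 16 mm apart, 15 mm above the board's face, at board y = -61; the bar comes to lie between them.
- probe: Test probe, 131 mm long, 55 to 95 g, standing upright and loose in its stand. Origin: on its axis, at the underside of a black collar (34 mm across, 4 thick) that rests on the stand's tube. z: along the axis, from tip to handle. Handle: grey, round, 18 mm across, z = 4 to 65 mm. Below the collar: a 20 mm body to z = -30, a tapered steel nose to -52, then a brass pin 4 mm across.
- probe_tip (a point): End of the probe's sprung brass pin, on the axis, 66 mm below the probe's origin when the pin is fully out.
- plunger (a joint): How far the sprung pin is pushed into the probe (m): 0 = fully out, 0.008 = hard in, so half way is 0.004. It begins to give at 1.2 N and stiffens by 0.4 N per mm: 2.8 N at 0.004, 4.4 N just before it is hard in.
- stand: Probe stand, fixed: a round foot 72 mm across and 8 mm thick with an upright aluminium tube, 32 mm outside, 24 mm inside, top at 80 mm. Origin: centre of the foot's underside. The probe must be lifted at least 66 mm to come free. It stands on the side of the bench opposite the jig.
- spool: Bystander: green solder-type spool, 56 mm across, 42 mm high, standing beyond the work. Origin: centre of its underside.
- pliers: Bystander: pliers with red handles lying flat, about 165 mm long, 14 mm high, between the work and the robot. Origin: under them, near the pivot.
- tin: Bystander: open aluminium tray 90 by 120 by 30 mm at the far left. Origin: centre of its underside.
- helper: Bystander: helping-hand stand with two clips and a round magnifier, about 230 mm high, 210 mm across, at the far right. Origin: centre of its foot's underside (foot 100 by 70 mm).

How it is judged:
By the outcome, as a careful person would: the job done as asked, in the order asked, and still so for the second after the job is handed in, while the arm keeps its last pose, push and grip.
It also fails if it takes over 54 s, if anything falls off the work surface, if the arm or the gripper's body presses on something with over 40 N, if the wrist force passes 120 N, or if a joint passes its speed limit or range.

## Working session

There is one attempt and no reset: what is moved stays moved. The work goes in short steps, Python scripts to look and compute and a shell command to move; the robot and the scene stay as the last step left them, time stands still between calls to the robot, and variables do not carry over. Pictures are saved under pics/ and viewed, and the job is handed in when it is done.

```bash
ls; mkdir -p pics; python3 - <<'E'
from plant import robot
import cv2, numpy as np
s=robot.read_state(); print({k:np.round(v,3) for k,v in s.items()}); print(robot.grasp_offset)
for c in("scene","top"):
    p,d=robot.read_camera(c); cv2.imwrite(f"pics/{c}0.png",p[...,::-1]); np.save(f"pics/{c}0d.npy",d)
    m=robot.camera_model(c); print(c,np.round(m["camera_matrix"],1).tolist(),np.round(m["pose"],3).tolist())
    for q in("pad","clamp_knob","clamp_hinge","probe","stand","board","jig"):
        r=robot.tip_of(c,q); print(c,q,[(np.round(x["at"],1).tolist(),round(x["conf"],2)) for x in r[:2]])
print(robot.read_state()["t"])
E
```

```text
pics
{'t': np.float64(0.0), 'q': array([ 1.092,  0.131,  1.489, -0.   ,  1.523, -0.085]), 'dq': array([ 0.   , -0.001,  0.002,  0.001,  0.   ,  0.002]), 'joint_torque': array([ 0.0000e+00, -5.5983e+01, -4.9175e+01,  7.7000e-02,  3.5000e-02,
       -0.0000e+00]), 'tool_pos': array([0.23 , 0.554, 0.184]), 'orientation': array([-6.15e-01, -3.08e+00,  3.00e-03]), 'force': array([ 0.347, -0.379, -0.142]), 'wrist_torque': array([-0.02 , -0.013, -0.031]), 'opening': np.float64(0.093)}
0.0188
scene [[510.4, 0.0, 278.5], [0.0, 510.4, 206.7], [0.0, 0.0, 1.0]] [[-0.475, 0.554, -0.684, 1.356], [0.88, 0.284, -0.381, 0.414], [-0.017, -0.783, -0.622, 0.794], [0.0, 0.0, 0.0, 1.0]]
scene pad []
scene clamp_knob []
scene clamp_hinge [([185.4, 248.0], 0.89)]
scene probe [([217.6, 346.9], 0.87)]
scene stand [([247.8, 345.6], 0.91)]
scene board [([175.7, 233.3], 0.61)]
scene jig [([198.8, 236.6], 0.64)]
top [[481.3, 0.0, 275.0], [0.0, 481.3, 210.2], [0.0, 0.0, 1.0]] [[-0.027, -0.996, 0.085, 0.473], [-0.999, 0.029, 0.018, -0.036], [-0.02, -0.084, -0.996, 1.183], [0.0, 0.0, 0.0, 1.0]]
top pad [([245.0, 339.6], 0.46)]
top clamp_knob [([249.8, 347.9], 0.47)]
top clamp_hinge [([228.1, 320.0], 0.82)]
top probe [([220.2, 215.1], 0.61)]
top stand [([227.0, 218.1], 0.72)]
top board [([235.4, 351.4], 0.83)]
top jig [([234.4, 345.8], 0.79)]
0.8
```

View pics/scene0.png

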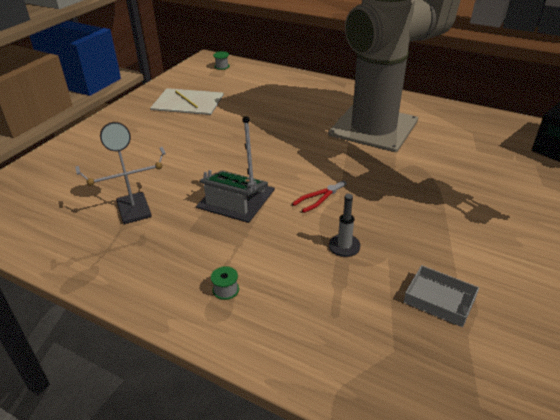

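View pics/top0.png

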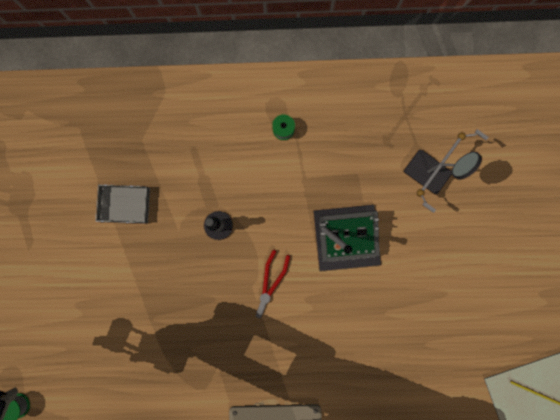

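```bash
cat > h.py <<'E'
import numpy as np, cv2
from scipy.spatial.transform import Rotation as R
from plant import robot
def cam(c):
    m=robot.camera_model(c); return np.array(m["camera_matrix"]),np.array(m["pose"])
def proj(c,P):
    K,T=cam(c); p=(np.atleast_2d(P)-T[:3,3])@T[:3,:3]; q=p@K.T; return q[:,:2]/q[:,2:]
def unproj(c,col,row,d):
    K,T=cam(c); x=np.linalg.inv(K)@np.array([col,row,1.])*d; return T[:3,:3]@x+T[:3,3]
def ray_z(c,col,row,z):
    K,T=cam(c); v=T[:3,:3]@(np.linalg.inv(K)@np.array([col,row,1.])); return T[:3,3]+v*(z-T[2,3])/v[2]
def crop(img,x0,y0,x1,y1,f,name): cv2.imwrite(name,cv2.resize(img[y0:y1,x0:x1],None,fx=f,fy=f,interpolation=cv2.INTER_CUBIC))
E
python3 - <<'E'
from h import *
t=cv2.imread("pics/top0.png"); s=cv2.imread("pics/scene0.png")
crop(t,305,195,395,280,7,"pics/topc.png"); crop(s,190,105,290,225,5,"pics/scc.png")
crop(t,190,200,240,245,10,"pics/topp.png")
d=np.load("pics/top0d.npy")
for (c,r) in [(316,212),(377,207),(319,269),(380,265)]: print(c,r,np.round(ray_z("top",c,r,.008),4))
ds=np.load("pics/scene0d.npy")
for (c,r) in [(348,250),(213,224)]:
  print(np.round(unproj("top",c,r,d[r,c]),4))
for (c,r) in [(246,120),(247,119),(348,198),(348,205)]: print('s',np.round(unproj("scene",c,r,ds[r,c]),4),ds[r,c])
E
```

```text
316 212 [ 0.566 -0.115  0.008]
377 207 [ 0.574  -0.2642  0.008 ]
319 269 [ 0.4273 -0.1176  0.008 ]
380 265 [ 0.4331 -0.2651  0.008 ]
[ 0.4716 -0.1608  0.2273]
[0.5364 0.12   0.1295]
s [ 0.4782 -0.1551  0.2214] 1.1737422
s [ 0.4787 -0.1519  0.225 ] 1.1700057
s [0.5493 0.1314 0.1441] 1.0640954
s [0.5482 0.1323 0.1251] 1.0763359
```

View pics/topc.png

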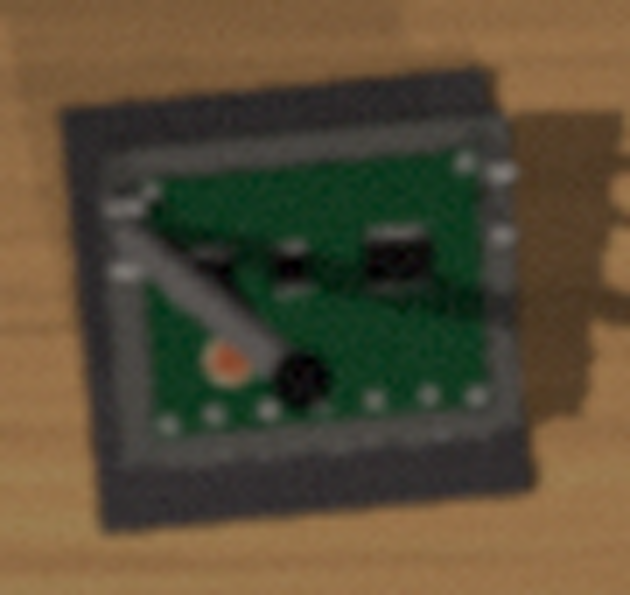

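View pics/scc.png

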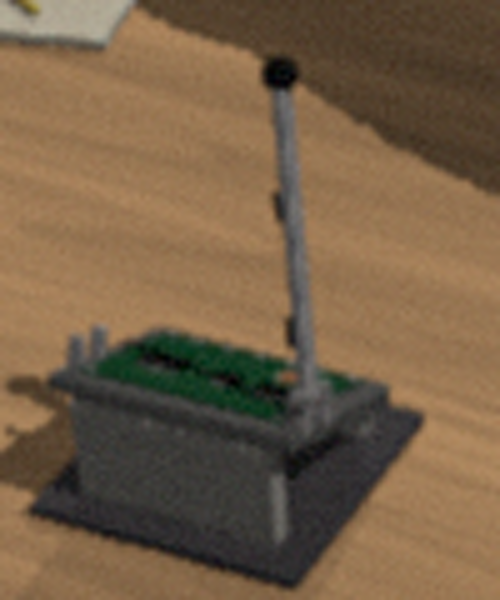

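View pics/topp.png

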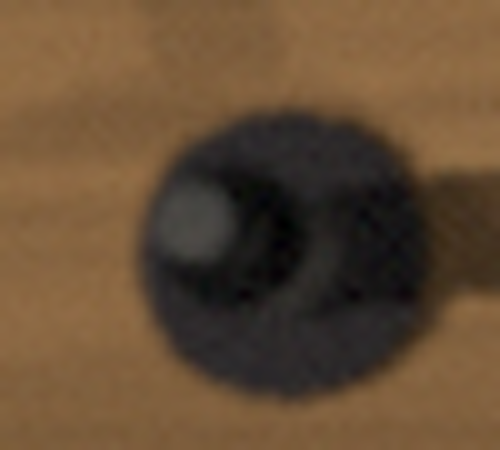

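```bash
cat >> h.py <<'E'
def boardT(p):
    Rb=(R.from_euler('z',p[2])*R.from_euler('y',-0.35)).as_matrix(); return Rb,np.array([p[0],p[1],.06])
def B(p,X): Rb,o=boardT(p); return np.atleast_2d(X)@Rb.T+o
def J(p,X): return np.atleast_2d(X)@R.from_euler('z',p[2]).as_matrix().T+[p[0],p[1],0]
def knob(p,a,l=.156): return B(p,[.03,.062-l*np.cos(a),.007+l*np.sin(a)])[0]
E
cat > fit.py <<'E'
from h import *
from scipy.optimize import least_squares
tp=lambda c,r:np.array([305+(c+.5)/7-.5,195+(r+.5)/7-.5])
sp=lambda c,r:np.array([190+(c+.5)/5-.5,105+(r+.5)/5-.5])
def res(v):
    p=v[:3];a=v[3];yp=v[4];out=[]
    pj=lambda P,px,c,w:out.extend(((proj(c,P)[0]-px)*w))
    for X,px in [((.075,.075,.008),(65,112)),((.075,-.075,.008),(490,70)),((-.075,.075,.008),(103,530)),((-.075,-.075,.008),(535,488))]:
        pj(J(p,X),tp(*px),"top",1)
    for X,px in [((-.045,.056,0),(157,438)),((-.045,-.056,0),(487,408)),((.045,-.056,0),(478,150))]:
        pj(B(p,X),tp(*px),"top",1)
    pj(B(p,(-.02,yp,0)),tp(228,362),"top",1)
    pj(knob(p,a),tp(302,378),"top",1)
    pj(knob(p,a),sp(281,73),"scene",1)
    for X,px in [((.075,.075,.008),(295,583)),((-.075,.075,.008),(424,416)),((.075,-.075,.008),(30,510))]:
        pj(J(p,X),sp(*px),"scene",.7)
    return out
f=least_squares(res,[.5,-.19,.07,1.4,.02],loss="soft_l1"); p=f.x
if __name__=="__main__":
    print(np.round(p,4)); print(np.round(res(p),1).reshape(-1,2).tolist())
    print("pad",B(p,(-.02,p[4],0)),"knob",knob(p,p[3]),"z",boardT(p)[0])
    # stand fit: top px foot circle and handle top
    q=least_squares(lambda s:np.r_[proj("top",[*s,.008])[0]-[190+28.5-.5+.05,200+25.3-.5],proj("top",[*s,.145])[0]-[190+19.8-.5,200+22.2-.5],(proj("scene",[*s,.145])[0]-[348,197.5])],[.52,.1])
    print("stand",q.x,q.fun)
    print(robot.read_state()["t"])
E
python3 fit.py
python3 - <<'E'
from h import *
s=cv2.imread("pics/scene0.png"); crop(s,315,185,375,260,8,"pics/scp.png")
E
```

```text
[ 0.5019 -0.1875  0.0658  1.3573  0.0303]
[[-0.9, -0.9], [-0.5, -0.6], [-0.2, 0.9], [-0.1, 1.1], [-0.1, -0.1], [0.3, -0.2], [-0.0, -0.0], [-0.0, -0.2], [-0.4, 0.4], [-0.7, -0.1], [-0.7, -0.5], [-0.2, -0.9], [-0.9, -1.1]]
pad [[ 0.4811924  -0.15853699  0.05314204]] knob [ 0.47358819 -0.16038652  0.22007791] z [[ 9.37340987e-01 -6.57345375e-02 -3.42156170e-01]
 [ 6.17492308e-02  9.97837146e-01 -2.25402288e-02]
 [ 3.42897807e-01 -1.73472348e-18  9.39372713e-01]]
stand [0.54221667 0.12714279] [-0.61961347 -0.33436605 -0.67350194 -0.70062047 -0.57592221 -2.23070515]
0.8
```

View pics/scp.png

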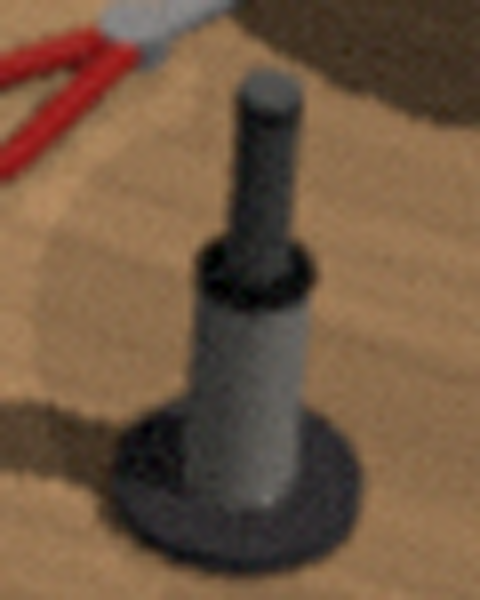

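```bash
cat >> h.py <<'E'
def targ(Rt,grasp):  # TCP from grasp pt
    return np.array(grasp)+Rt[:,2]*robot.grasp_offset
def plan(tcp,Rt):
    s=robot.read_state(); R0=R.from_rotvec(s["orientation"])
    dp=(np.array(tcp)-s["tool_pos"])/.3; dr=(R.from_matrix(Rt)*R0.inv()).as_rotvec()/(np.pi/4)
    print("t",round(s["t"],2),"shift",np.round(dp,3),"turn",np.round(dr,3),"mm",np.round(dp*300,1),"deg",np.round(np.linalg.norm(dr)*45,1),"F",np.round(s["force"],2),"op",round(s["opening"],4),"q",np.round(s["q"],2))
E
python3 - <<'E'
from fit import *
for c in ("top",):
  d=np.load("pics/top0d.npy")
  for r,cc in [(207,428),(193,420),(165,467),(170,440),(136,461),(160,452),(180,432)]:
    w=d[r-2:r+3,cc-2:cc+3]; print(cc,r,np.round(unproj(c,cc,r,w[w>0].min()),3))
Rb,_=boardT(p); Rt=np.c_[Rb[:,1],Rb[:,0],-Rb[:,2]]
print(np.linalg.det(Rt))
k=knob(p,p[3]); print("pre",targ(Rt,k)+.06*Rb[:,2]); plan(targ(Rt,k)+.06*Rb[:,2],Rt)
E
```

```text
428 207 [ 0.56  -0.349  0.137]
420 193 [ 0.593 -0.338  0.121]
467 165 [ 0.636 -0.409  0.215]
440 170 [ 0.644 -0.387  0.113]
461 136 [ 0.718 -0.436  0.12 ]
452 160 [ 0.685 -0.454  0.004]
432 180 [ 0.622 -0.368  0.115]
1.0000000000000002
pre [ 0.45949135 -0.16131518  0.25878006]
t 0.8 shift [ 0.764 -2.385  0.247] turn [ 0.273 -0.381 -1.4  ] mm [ 229.3 -715.4   74. ] deg 66.4 F [ 0.59 -0.65  0.23] op 0.0931 q [ 1.09  0.13  1.49  0.    1.52 -0.09]
```

```bash
python3 -m handwheel '0.6 -0.6 0.35 0.1 -0.13 -0.45; 0.6 -0.6 0.35 0.1 -0.13 -0.45; 0.6 -0.6 0.35 0.1 -0.13 -0.45; 0.6 -0.6 0.35 0.1 -0.13 -0.45; 0.6 -0.6 0.35 0.1 -0.13 -0.45'
python3 -m handwheel '0.1 -0.8 0 0.1 -0.13 -0.47; 0.1 -0.8 0 0.1 -0.13 -0.47; 0.1 -0.8 0 0.1 -0.13 -0.47; 0.1 -0.8 0 0.1 -0.13 -0.47; 0.1 -0.8 0 0.1 -0.13 -0.47' 0.3
cat > tk.py <<'E'
from fit import *
Rb,_=boardT(p); Rt0=np.c_[Rb[:,1],Rb[:,0],-Rb[:,2]]
Rt=R.from_rotvec(-np.radians(15)*Rb[:,0]).as_matrix()@Rt0
E
python3 - <<'E'
from tk import *
print(Rt[:,2]@Rb)
k=knob(p,p[3]); plan(targ(Rt,k)-.06*Rt[:,2],Rt)
E
```

```text
t: 1.3
tool_pos: [0.3943, 0.3894, 0.2812]
orientation: [1.114, 2.843, 0.149]
force: [-0.2, 0.5, -0.7]
opening: 0.0928
t: 1.8
tool_pos: [0.4233, 0.1488, 0.2804]
orientation: [1.572, 2.508, 0.283]
force: [0.8, 0.5, 0.3]
opening: 0.0577
[ 5.55111512e-17 -2.58819045e-01 -9.65925826e-01]
t 1.8 shift [ 0.12  -0.998 -0.077] turn [-0.227 -0.193 -0.577] mm [  36.  -299.4  -23. ] deg 29.2 F [0.78 0.45 0.32] op 0.0577 q [ 0.2  -0.61  1.97  0.02  1.53 -0.24]
```

```bash

python3 -m handwheel '0.12 -0.98 0 -0.22 -0.19 -0.57; 0.12 -0.98 0 -0.22 -0.19 -0.57; 0.12 -0.98 0 -0.22 -0.19 -0.57; 0.12 -0.98 0 -0.22 -0.19 -0.57; 0.12 -0.98 0 -0.22 -0.19 -0.57' 0.3
python3 - <<'E'
from tk import *
k=knob(p,p[3]); plan(targ(Rt,k)-.06*Rt[:,2],Rt)
E
```

```text
t: 2.3
tool_pos: [0.454, -0.0978, 0.28]
orientation: [1.897, 1.947, 0.112]
force: [0.9, 0.3, 0.2]
opening: 0.033
t 2.3 shift [ 0.018 -0.176 -0.075] turn [-0.007 -0.002 -0.01 ] mm [  5.3 -52.9 -22.5] deg 0.5 F [0.88 0.26 0.15] op 0.033 q [-0.18 -0.73  2.08 -0.17  1.4  -0.21]
```

```bash

python3 -m handwheel '0.018 -0.176 -0.07 -0.007 0 -0.01; 0.018 -0.176 -0.07 -0.007 0 -0.01; 0.018 -0.176 -0.07 -0.007 0 -0.01; 0.018 -0.176 -0.07 -0.007 0 -0.01' 0
python3 - <<'E'
from tk import *
for c in("scene","top"):
    im,d=robot.read_camera(c); 
    im=im[...,::-1]
    if c=="scene": crop(im,170,60,330,220,4,"pics/s1.png")
    else: crop(im,290,150,430,290,4,"pics/t1.png")
k=knob(p,p[3]); plan(targ(Rt,k)-.06*Rt[:,2],Rt);plan(targ(Rt,k),Rt)
E
```

```text
t: 2.7
tool_pos: [0.4595, -0.1496, 0.2595]
orientation: [1.904, 1.936, 0.104]
force: [-0.7, 0.3, 0.5]
opening: 0.0464
t 2.8 shift [-0.002 -0.006 -0.008] turn [-0.001 -0.002 -0.   ] mm [-0.7 -1.8 -2.5] deg 0.1 F [ 0.87 -0.09 -0.3 ] op 0.0463 q [-0.32 -0.7   2.1  -0.12  1.33 -0.34]
t 2.8 shift [ 0.067 -0.053 -0.19 ] turn [-0.001 -0.002 -0.   ] mm [ 20.1 -16.  -57. ] deg 0.1 F [ 0.87 -0.09 -0.3 ] op 0.0463 q [-0.32 -0.7   2.1  -0.12  1.33 -0.34]
```

View pics/s1.png

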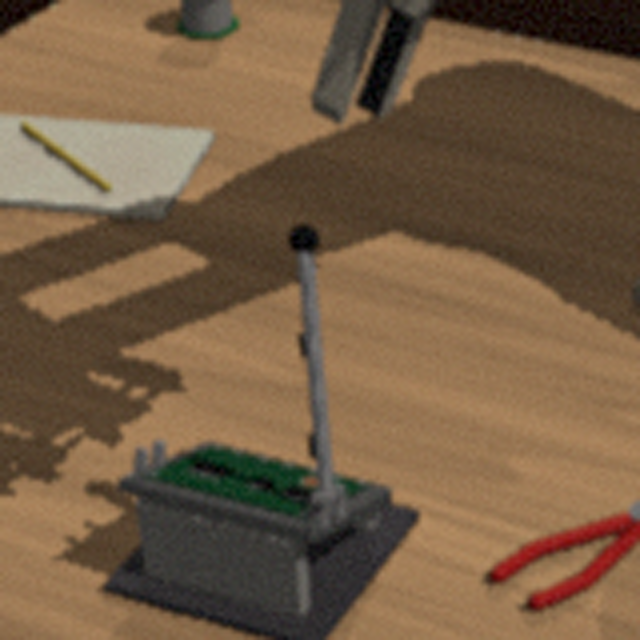

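View pics/t1.png

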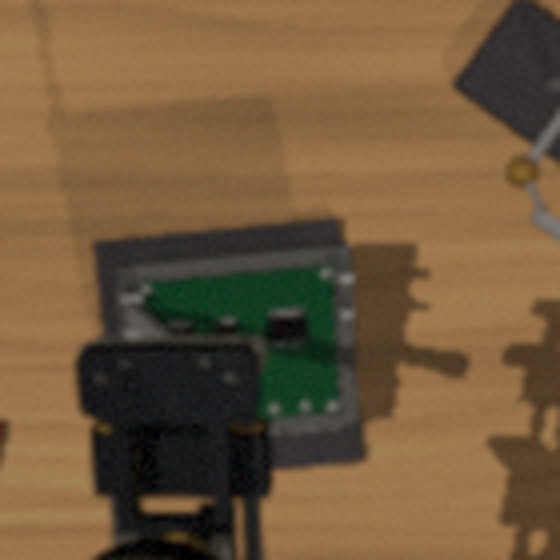

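```bash

python3 - <<'E'
from tk import *
s=robot.read_state(); P=s["tool_pos"]
print((proj("scene",[P,P+.023*Rb[:,0],P-.023*Rb[:,0],knob(p,p[3])])-[170,60])*4)
E
```

```text
[[326.30069405 168.10767486]
 [308.05792376 171.73381988]
 [343.91901915 164.60565182]
 [300.48759726 236.5788243 ]]
```

```bash

python3 - <<'E'
from tk import *
im,d=robot.read_camera("scene"); crop(im[...,::-1],220,40,300,130,7,"pics/s2.png")
for r,c in [(80,252),(85,252),(84,263),(80,264),(70,260)]: 
  print(c,r,np.round(unproj("scene",c,r,d[r,c]),4))
print(robot.read_state()["tool_pos"], (proj("scene",[robot.read_state()["tool_pos"]])-[220,40])*7)
E
```

```text
252 80 [ 0.4772 -0.1339  0.3235]
252 85 [ 0.4794 -0.1332  0.3129]
263 84 [ 0.4234 -0.1385  0.2908]
264 80 [ 0.4201 -0.1375  0.2993]
260 70 [ 0.4654 -0.1198  0.3443]
[ 0.46005692 -0.14873459  0.25996701] [[221.15854287 434.37774842]]
```

View pics/s2.png

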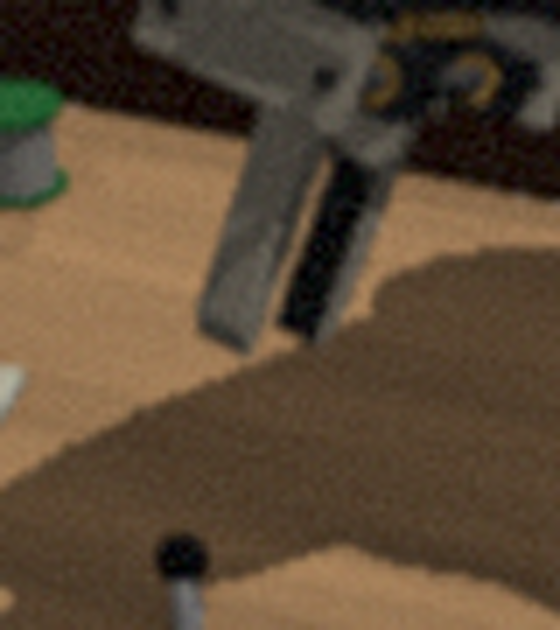

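```bash

python3 -m handwheel '0 0 0 0 0 0; 0 0 0 0 0 0; 0 0 0 0 0 0; 0 0 0 0 0 0;0 0 0 0 0 0' 1
python3 - <<'E'
from tk import *
im,d=robot.read_camera("scene"); crop(im[...,::-1],220,40,300,130,7,"pics/s3.png")
print(robot.read_state()["tool_pos"], (proj("scene",[robot.read_state()["tool_pos"]])-[220,40])*7)
np.save("d3.npy",d)
E
```

```text
t: 3.35
tool_pos: [0.4594, -0.1502, 0.2591]
orientation: [1.903, 1.937, 0.104]
force: [0.4, -0.1, -0.1]
opening: 0.0108
[ 0.45938103 -0.15025886  0.25901831] [[218.33340142 435.20939924]]
```

View pics/s3.png

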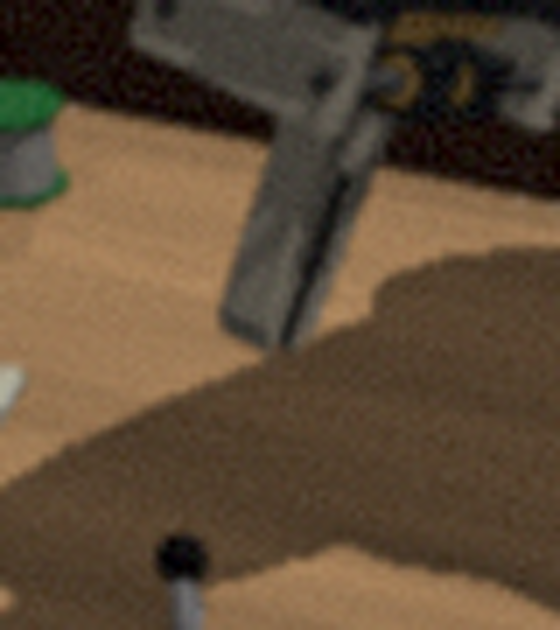

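```bash

python3 - <<'E'
from tk import *
s=robot.read_state(); P=s["tool_pos"]; Rr=R.from_rotvec(s["orientation"]).as_matrix()
for c in ("scene","top"):
  im,d=robot.read_camera(c)
  K,T=cam(c); rr,cc=np.mgrid[0:420,0:560]
  v=np.stack([(cc-K[0,2])/K[0,0],(rr-K[1,2])/K[1,1],np.ones_like(d)],-1)*d[...,None]
  W=v@T[:3,:3].T+T[:3,3]; L=(W-P)@Rr
  m=(d>0)&(np.abs(L[...,0])<.06)&(np.abs(L[...,1])<.12)&(L[...,2]<.02)&(L[...,2]>-.25)&(W[...,2]>.24)
  l=L[m]; print(c,m.sum())
  for z in np.arange(-.24,.02,.01):
    q=l[(l[:,2]>=z)&(l[:,2]<z+.01)]
    if len(q): print(round(z,2),len(q),np.round(q.min(0)*1e3),np.round(q.max(0)*1e3))
E
```

```text
scene 3081
-0.24 90 [   4.   -6. -240.] [  43.   40. -230.]
-0.23 141 [ -26.  -10. -230.] [  33.   35. -220.]
-0.22 193 [ -36.  -24. -220.] [  39.   42. -210.]
-0.21 176 [ -34.  -39. -210.] [  37.   40. -200.]
-0.2 130 [ -31.  -39. -200.] [  37.   21. -190.]
-0.19 138 [ -19.  -42. -190.] [  25.   19. -180.]
-0.18 137 [ -19.  -43. -180.] [  25.   20. -170.]
-0.17 304 [ -35.  -94. -170.] [  36.   97. -160.]
-0.16 342 [ -35.  -89. -160.] [  37.   99. -150.]
-0.15 312 [ -36.  -94. -150.] [  37.   95. -140.]
-0.14 323 [ -34.  -88. -140.] [  37.   90. -130.]
-0.13 255 [ -35.  -85. -130.] [  37.   90. -120.]
-0.12 45 [ -30.  -82. -120.] [  34.   89. -111.]
-0.11 53 [  -8.  -22. -110.] [  11.   24. -100.]
-0.1 71 [  -9.  -19. -100.] [ 11.  24. -90.]
-0.09 66 [ -9. -17. -90.] [ 10.  24. -80.]
-0.08 66 [ -7. -18. -80.] [ 11.  24. -70.]
-0.07 61 [ -7. -17. -70.] [ 11.  22. -60.]
-0.06 60 [ -8. -18. -60.] [ 11.  23. -50.]
-0.05 57 [ -8. -17. -49.] [ 11.  20. -40.]
-0.04 24 [ -9.  -9. -40.] [ 10.  15. -34.]
top 2892
-0.24 93 [ -43.   -6. -240.] [  35.   43. -234.]
-0.22 164 [ -38.    2. -220.] [  25.   38. -210.]
-0.21 34 [ -36.    6. -210.] [  22.   36. -200.]
-0.2 5 [ -36.    8. -199.] [ -32.   15. -197.]
-0.18 13 [ -22.    9. -178.] [  23.   17. -170.]
-0.17 713 [ -36.  -94. -170.] [  34.   93. -160.]
-0.16 758 [ -36.  -94. -160.] [  35.   94. -150.]
-0.15 422 [ -36.  -91. -150.] [  35.   92. -140.]
-0.14 300 [ -36.  -83. -140.] [  35.   90. -130.]
-0.13 122 [ -36.  -80. -130.] [  35.   86. -120.]
-0.12 38 [ -34.   28. -120.] [  35.   85. -113.]
-0.09 6 [ -5.  17. -82.] [  8.  18. -80.]
-0.08 15 [ -4.  17. -79.] [  7.  18. -70.]
-0.07 8 [ -3.  16. -69.] [  8.  17. -63.]
-0.06 12 [ -2.  15. -59.] [  8.  17. -51.]
-0.05 5 [ -1.  15. -49.] [  7.  16. -46.]
-0.04 3 [-10.  -4. -37.] [ -9.   4. -33.]
```

```bash
sed -i 's/+Rt\[:,2\]\*robot.grasp_offset/+Rt[:,2]*(robot.grasp_offset+.033)/' h.py
python3 -m handwheel '0 0 0 0 0 0; 0 0 0 0 0 0; 0 0 0 0 0 0; 0 0 0 0 0 0' 0
python3 - <<'E'
from tk import *
k=knob(p,p[3]); plan(targ(Rt,k)-.035*Rt[:,2],Rt);plan(targ(Rt,k),Rt)
E
```

```text
t: 3.9
tool_pos: [0.4594, -0.1503, 0.2591]
orientation: [1.904, 1.936, 0.104]
force: [0.7, -0.1, -0.3]
opening: 0.0287
t 3.9 shift [ 0.067 -0.047 -0.181] turn [-0.001 -0.004  0.003] mm [ 20.  -14.1 -54.2] deg 0.2 F [ 0.68 -0.1  -0.33] op 0.0287 q [-0.33 -0.7   2.1  -0.12  1.33 -0.34]
t 3.9 shift [ 0.107 -0.074 -0.287] turn [-0.001 -0.004  0.003] mm [ 32.2 -22.3 -86. ] deg 0.2 F [ 0.68 -0.1  -0.33] op 0.0287 q [-0.33 -0.7   2.1  -0.12  1.33 -0.34]
```

```bash

python3 -m handwheel '0.03 -0.02 -0.08 0 0 0; 0.05 -0.035 -0.13 0 0 0; 0.06 -0.042 -0.16 0 0 0;0.06 -0.042 -0.16 0 0 0' 0
python3 - <<'E'
from tk import *
im,d=robot.read_camera("scene"); crop(im[...,::-1],220,60,300,150,7,"pics/s4.png")
k=knob(p,p[3]); plan(targ(Rt,k),Rt)
E
```

```text
t: 4.3
tool_pos: [0.4767, -0.1627, 0.2092]
orientation: [1.906, 1.938, 0.102]
force: [-0.7, 0.2, -0.5]
opening: 0.0465
t 4.35 shift [ 0.048 -0.033 -0.125] turn [-0.002 -0.005  0.003] mm [ 14.5  -9.8 -37.5] deg 0.3 F [-0.23 -0.41  0.14] op 0.0465 q [-0.34 -0.63  2.15 -0.11  1.21 -0.34]
```

View pics/s4.png

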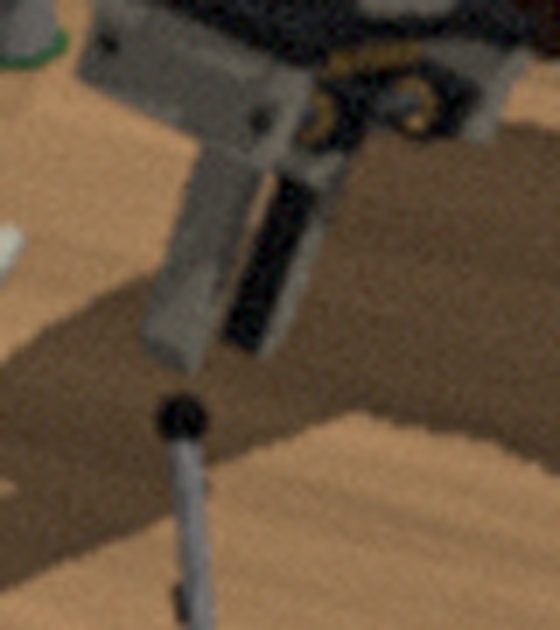

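```bash

python3 -m handwheel '0.016 -0.011 -0.04 0 0 0; 0.03 -0.022 -0.08 0 0 0; 0.045 -0.032 -0.12 0 0 0;0.048 -0.033 -0.125 0 0 0;0.048 -0.033 -0.125 0 0 0' 0
python3 - <<'E'
from tk import *
im,d=robot.read_camera("scene"); crop(im[...,::-1],220,60,300,150,7,"pics/s5.png")
k=knob(p,p[3]); plan(targ(Rt,k),Rt)
E
```

```text
t: 4.85
tool_pos: [0.4919, -0.1728, 0.1743]
orientation: [1.903, 1.936, 0.104]
force: [0.2, -0.7, 0.2]
opening: 0.0464
t 4.9 shift [-0.002  0.001 -0.006] turn [-0.001 -0.002  0.003] mm [-0.6  0.2 -1.7] deg 0.2 F [ 0.24 -0.23 -0.68] op 0.0467 q [-0.36 -0.56  2.17 -0.11  1.12 -0.34]
```

View pics/s5.png

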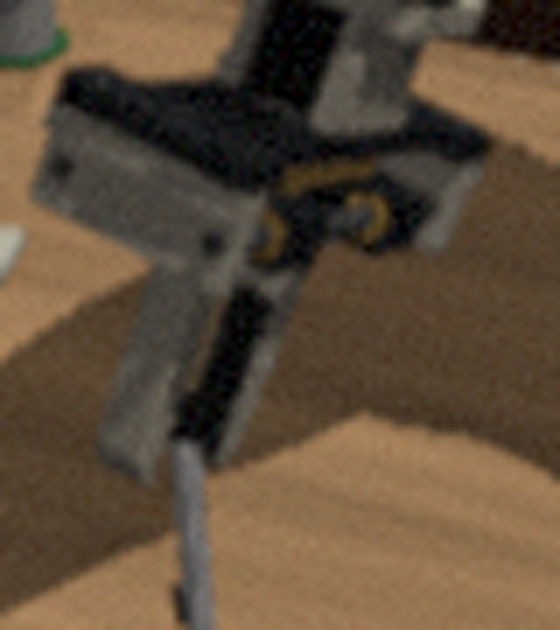

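```bash

python3 -m handwheel '0 0 0 0 0 0; 0 0 0 0 0 0; 0 0 0 0 0 0; 0 0 0 0 0 0; 0 0 0 0 0 0' 1 10
python3 - <<'E'
from tk import *
im,d=robot.read_camera("scene"); crop(im[...,::-1],220,60,300,150,7,"pics/s6.png")
k=knob(p,p[3]); plan(targ(Rt,k),Rt)
E
```

```text
t: 5.4
tool_pos: [0.4919, -0.1728, 0.1738]
orientation: [1.903, 1.936, 0.104]
force: [-0.1, 1.7, 1.4]
opening: 0.0169
t 5.45 shift [-0.001  0.001 -0.002] turn [-0.001 -0.003  0.003] mm [-0.3  0.2 -0.7] deg 0.2 F [-0.77 -0.2   1.53] op 0.017 q [-0.36 -0.56  2.17 -0.11  1.11 -0.34]
```

View pics/s6.png

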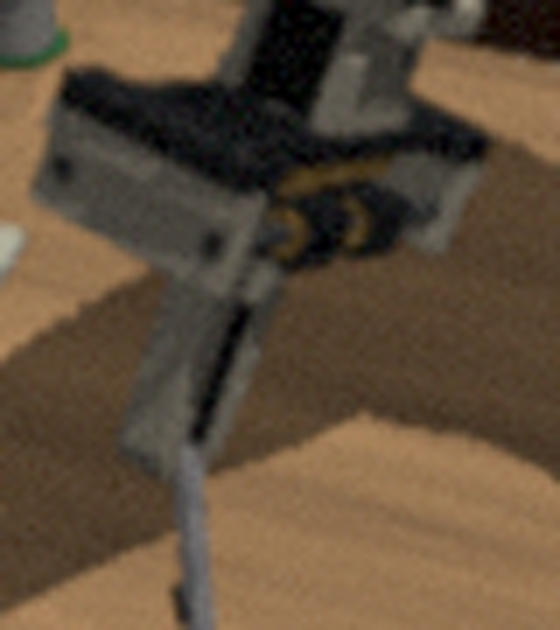

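```bash

python3 - <<'E'
from tk import *
A=np.linspace(p[3],0,16)
for c in range(3):
  b=knob(p,A[c*5])
  for i in range(1,6): print(np.round((knob(p,A[c*5+i])-b)/.3,3))
E
```

```text
[ 0.007 -0.045 -0.011]
[ 0.016 -0.089 -0.026]
[ 0.025 -0.131 -0.045]
[ 0.036 -0.171 -0.068]
[ 0.048 -0.208 -0.093]
[ 0.013 -0.035 -0.029]
[ 0.027 -0.067 -0.061]
[ 0.041 -0.095 -0.095]
[ 0.056 -0.121 -0.132]
[ 0.072 -0.142 -0.171]
[ 0.016 -0.018 -0.041]
[ 0.032 -0.031 -0.083]
[ 0.049 -0.041 -0.126]
[ 0.065 -0.046 -0.169]
[ 0.081 -0.047 -0.214]
```

```bash

python3 -m handwheel '0.007 -0.045 -0.011 0 0 0; 0.016 -0.089 -0.026 0 0 0; 0.025 -0.131 -0.045 0 0 0; 0.036 -0.171 -0.068 0 0 0; 0.048 -0.208 -0.093 0 0 0'
python3 -m handwheel '0.013 -0.035 -0.029 0 0 0; 0.027 -0.067 -0.061 0 0 0; 0.041 -0.095 -0.095 0 0 0; 0.056 -0.121 -0.132 0 0 0; 0.072 -0.142 -0.171 0 0 0'
python3 - <<'E'
from tk import *
im,d=robot.read_camera("scene"); crop(im[...,::-1],180,80,300,220,5,"pics/s7.png")
im,d=robot.read_camera("top"); crop(im[...,::-1],300,130,480,290,4,"pics/t7.png")
k=knob(p,0); plan(targ(Rt,k),Rt)
E
```

```text
t: 5.95
tool_pos: [0.5067, -0.2361, 0.1454]
orientation: [1.903, 1.936, 0.104]
force: [2.8, 1.7, 0.0]
opening: 0.0169
t: 6.45
tool_pos: [0.5284, -0.2788, 0.094]
orientation: [1.903, 1.935, 0.104]
force: [2.4, 1.6, 0.8]
opening: 0.0168
t 6.55 shift [ 0.077 -0.043 -0.212] turn [-0.001 -0.002  0.004] mm [ 23.2 -12.9 -63.7] deg 0.2 F [ 3.24 -0.77  2.37] op 0.0169 q [-0.56 -0.25  2.1  -0.02  0.87 -0.56]
```

View pics/s7.png

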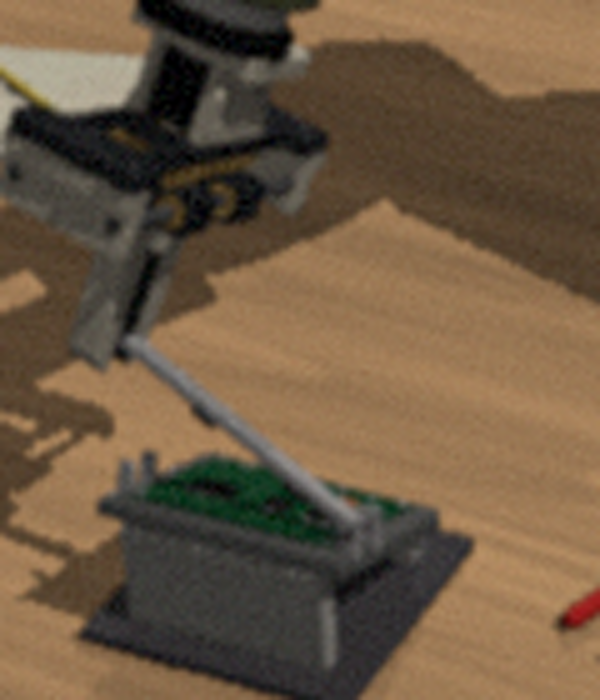

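View pics/t7.png

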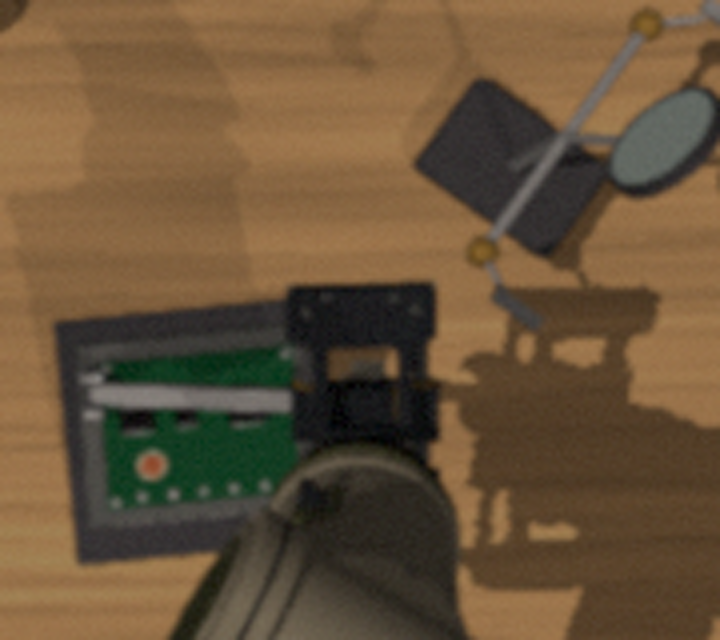

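```bash

python3 -m handwheel '0.016 -0.018 -0.041 0 0 0; 0.032 -0.031 -0.083 0 0 0; 0.049 -0.041 -0.126 0 0 0; 0.065 -0.046 -0.169 0 0 0; 0.079 -0.047 -0.206 0 0 0'
python3 -m handwheel '0 0 0 0 0 0; 0.002 0 -0.008 0 0 0;0.004 0 -0.012 0 0 0;0.004 0 -0.012 0 0 0'
python3 - <<'E'
from tk import *
im,d=robot.read_camera("scene"); crop(im[...,::-1],180,80,300,220,5,"pics/s8.png")
k=knob(p,0); plan(targ(Rt,k),Rt)
E
```

```text
t: 7.05
tool_pos: [0.5521, -0.2927, 0.0321]
orientation: [1.903, 1.935, 0.104]
force: [2.0, 0.2, 1.6]
opening: 0.017
t: 7.45
tool_pos: [0.553, -0.2924, 0.0296]
orientation: [1.903, 1.936, 0.103]
force: [-2.0, -0.1, 6.0]
opening: 0.017
t 7.5 shift [-0.004  0.002  0.001] turn [-0.    -0.003  0.003] mm [-1.2  0.6  0.2] deg 0.2 F [-0.46 -0.5   4.45] op 0.0167 q [-0.56 -0.07  2.07 -0.03  0.72 -0.55]
```

View pics/s8.png

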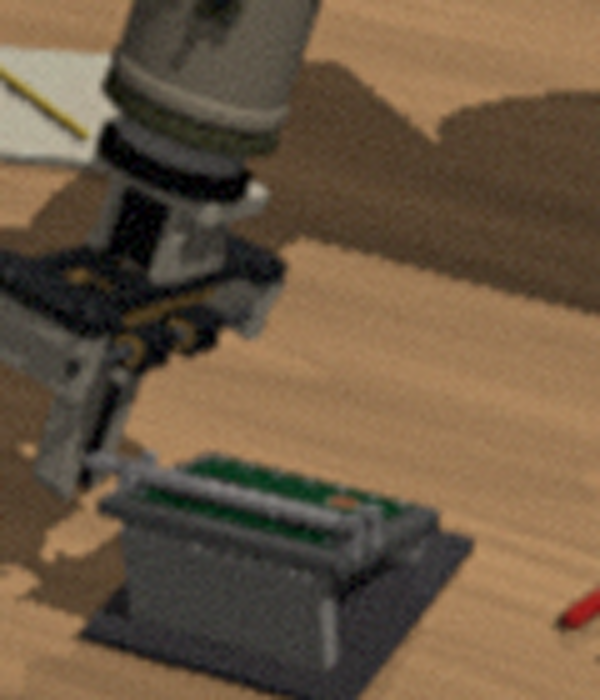

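```bash

python3 -m handwheel '0.002 0 -0.006 0 0 0; 0.002 0 -0.006 0 0 0; 0.002 0 -0.006 0 0 0'
python3 -m handwheel '0 0 0 0 0 0; 0 0 0 0 0 0; 0 0 0 0 0 0' 0.5
python3 - <<'E'
from tk import *
im,d=robot.read_camera("scene"); crop(im[...,::-1],180,140,260,220,7,"pics/s9.png")
plan(robot.read_state()["tool_pos"]-.07*Rt[:,2],Rt)
E
```

```text
t: 7.8
tool_pos: [0.5536, -0.2925, 0.0281]
orientation: [1.903, 1.936, 0.103]
force: [-2.4, -0.5, 7.7]
opening: 0.0171
t: 8.1
tool_pos: [0.5527, -0.2916, 0.0264]
orientation: [1.904, 1.937, 0.103]
force: [0.7, 0.3, 0.5]
opening: 0.0227
t 8.15 shift [-0.081  0.055  0.212] turn [-0.002 -0.005  0.003] mm [-24.3  16.6  63.5] deg 0.3 F [-0.31 -0.53  0.79] op 0.023 q [-0.55 -0.07  2.07 -0.03  0.71 -0.55]
```

View pics/s9.png

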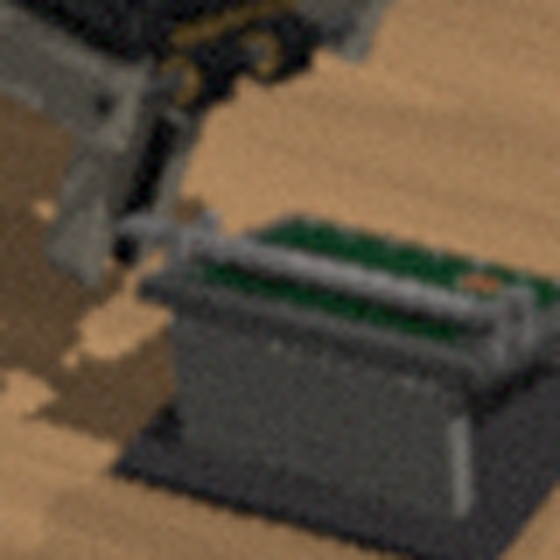

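```bash

python3 -m handwheel '-0.01 0.007 0.026 0 0 0; -0.025 0.017 0.065 0 0 0; -0.06 0.041 0.16 0 0 0; -0.081 0.055 0.212 0 0 0; -0.1 0.2 0.5 0 0 0' 0.3
python3 - <<'E'
from tk import *
for c in("scene","top"):
    im,d=robot.read_camera(c); 
    im=im[...,::-1]
    if c=="scene": crop(im,180,100,280,220,5,"pics/s10.png")
    else: crop(im,290,150,430,290,4,"pics/t10.png")
Rj=R.from_euler('z',p[2]).as_matrix(); Rv=np.c_[Rj[:,1],Rj[:,0],-Rj[:,2]]
g=np.array([.543,.127,.08+.037]); plan(targ(Rv,g)+[0,0,.1],Rv); print(targ(Rv,g))
E
```

```text
t: 8.65
tool_pos: [0.5227, -0.2523, 0.1322]
orientation: [1.91, 1.94, 0.1]
force: [1.5, 0.8, 0.4]
opening: 0.0326
t 8.75 shift [0.046 1.267 0.072] turn [0.305 0.472 0.06 ] mm [ 13.8 380.2  21.5] deg 25.4 F [-0.94 -1.28  0.66] op 0.0325 q [-0.51 -0.35  2.08 -0.05  0.97 -0.51]
[0.543  0.127  0.0652]
```

View pics/s10.png

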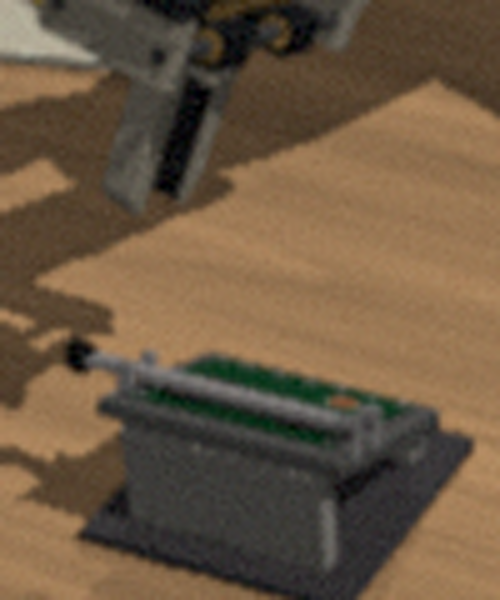

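```bash

python3 -m handwheel '0 0.3 0.15 0.1 0.15 0.02; 0 0.6 0.2 0.25 0.4 0.05; 0 0.9 0.2 0.3 0.47 0.06; 0.03 0.95 0.2 0.3 0.47 0.06; 0.03 0.95 0.2 0.3 0.47 0.06' 0
python3 - <<'E'
from tk import *
for a in (0,.02,.05): print(proj("scene",[knob(p,a)])[0])
Rj=R.from_euler('z',p[2]).as_matrix(); Rv=np.c_[Rj[:,1],Rj[:,0],-Rj[:,2]]
g=np.array([.543,.127,.08+.037]); plan(targ(Rv,g)+[0,0,.1],Rv); print(targ(Rv,g))
E
```

```text
t: 9.25
tool_pos: [0.5324, -0.0101, 0.1889]
orientation: [-2.142, -2.286, 0.012]
force: [0.3, 0.2, 0.0]
opening: 0.0462
[194.98809304 170.30044304]
[195.08782219 169.10709429]
[195.27781082 167.32472117]
t 9.25 shift [ 0.035  0.457 -0.079] turn [-0.001 -0.015  0.001] mm [ 10.6 137.1 -23.7] deg 0.7 F [0.32 0.23 0.03] op 0.0462 q [-0.11 -0.04  1.66 -0.    1.54 -0.18]
[0.543  0.127  0.0652]
```

```bash

python3 -m handwheel '0.035 0.457 -0.07 0 -0.015 0; 0.035 0.457 -0.07 0 -0.015 0; 0.035 0.457 -0.07 0 -0.015 0; 0.035 0.457 -0.07 0 -0.015 0; 0.035 0.457 -0.07 0 -0.015 0' 0
python3 - <<'E'
from tk import *
im,d=robot.read_camera("scene"); crop(im[...,::-1],310,130,390,220,7,"pics/s11.png")
im,d=robot.read_camera("top"); crop(im[...,::-1],180,150,270,240,6,"pics/t11.png")
Rj=R.from_euler('z',p[2]).as_matrix(); Rv=np.c_[Rj[:,1],Rj[:,0],-Rj[:,2]]
g=np.array([.543,.127,.08+.037]); plan(targ(Rv,g),Rv)
E
```

```text
t: 9.75
tool_pos: [0.5423, 0.1262, 0.169]
orientation: [2.143, 2.294, 0.003]
force: [0.5, -0.8, 0.7]
opening: 0.0464
t 9.85 shift [ 0.     0.008 -0.347] turn [0.    0.005 0.   ] mm [ 1.000e-01  2.300e+00 -1.042e+02] deg 0.2 F [-0.33 -0.5   0.14] op 0.0466 q [ 0.13  0.02  1.63 -0.    1.49  0.07]
```

View pics/s11.png

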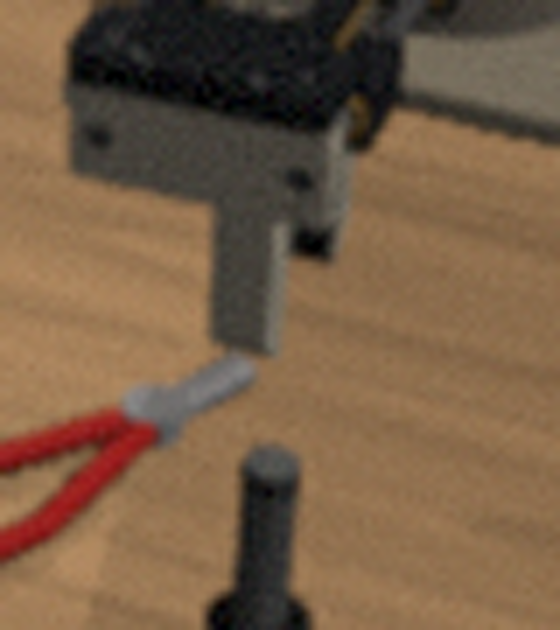

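View pics/t11.png

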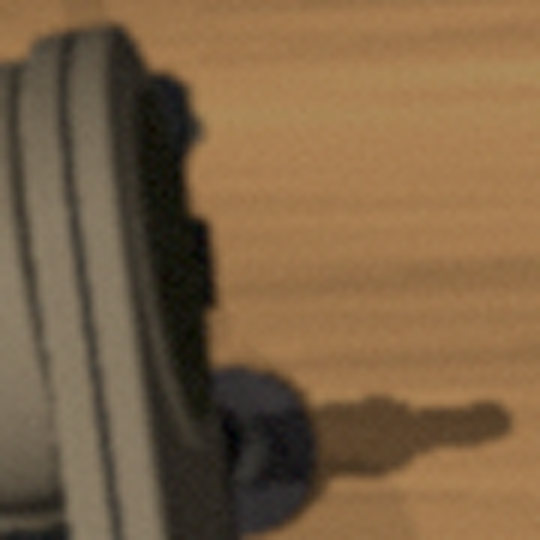

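```bash

python3 -m handwheel '0 0.007 -0.06 0 0.005 0; 0 0.007 -0.14 0 0.005 0; 0 0.007 -0.2 0 0.005 0;0 0.007 -0.2 0 0.005 0' 0
python3 - <<'E'
from tk import *
print(proj("scene",[[.543,.127,.145],[.545,.127,.145],[.543,.130,.145]]))
im,d=robot.read_camera("scene"); crop(im[...,::-1],310,130,390,220,7,"pics/s12.png")
Rj=R.from_euler('z',p[2]).as_matrix(); Rv=np.c_[Rj[:,1],Rj[:,0],-Rj[:,2]]
g=np.array([.543,.127,.08+.037]); plan(targ(Rv,g),Rv)
E
```

```text
t: 10.25
tool_pos: [0.5401, 0.1262, 0.1047]
orientation: [-2.146, -2.288, 0.008]
force: [-1.2, -0.3, -0.7]
opening: 0.0463
[[347.2176628  195.45175786]
 [346.8519321  195.9664395 ]
 [348.55215221 195.84673727]]
t 10.3 shift [ 0.006  0.002 -0.138] turn [ 0.    -0.005  0.002] mm [  1.7   0.5 -41.5] deg 0.3 F [-0.19  0.    0.14] op 0.0465 q [0.14 0.07 1.7  0.   1.38 0.07]
```

View pics/s12.png

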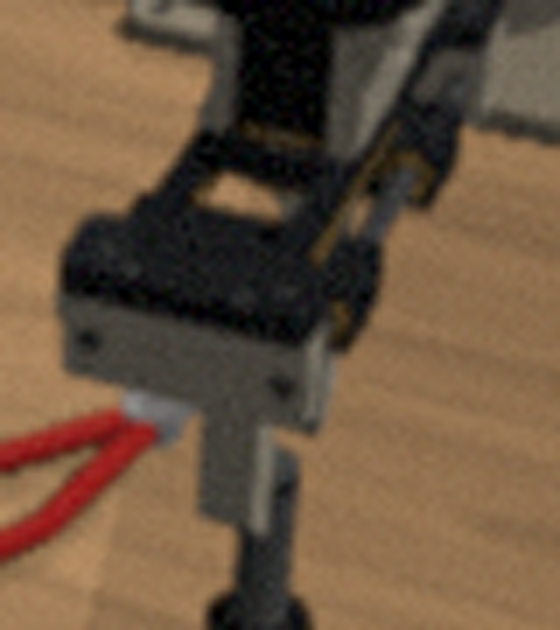

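```bash

python3 -m handwheel '0.004 0.004 -0.05 0 0 0; 0.006 0.006 -0.1 0 -0.005 0; 0.006 0.006 -0.136 0 -0.005 0; 0.006 0.006 -0.136 0 -0.005 0;0.006 0.006 -0.136 0 -0.005 0' 0
python3 - <<'E'
from tk import *
im,d=robot.read_camera("scene"); crop(im[...,::-1],310,130,390,220,7,"pics/s13.png")
Rj=R.from_euler('z',p[2]).as_matrix(); Rv=np.c_[Rj[:,1],Rj[:,0],-Rj[:,2]]
g=np.array([.543,.128,.08+.037]); plan(targ(Rv,g),Rv)
E
```

```text
t: 10.8
tool_pos: [0.5447, 0.1295, 0.0684]
orientation: [2.145, 2.292, 0.004]
force: [0.5, -0.3, 0.0]
opening: 0.0462
t 10.85 shift [-0.007 -0.005 -0.012] turn [-0.001  0.006 -0.   ] mm [-2.1 -1.6 -3.7] deg 0.3 F [ 0.34 -0.29  0.14] op 0.0465 q [ 0.14  0.1   1.73 -0.    1.3   0.08]
```

View pics/s13.png

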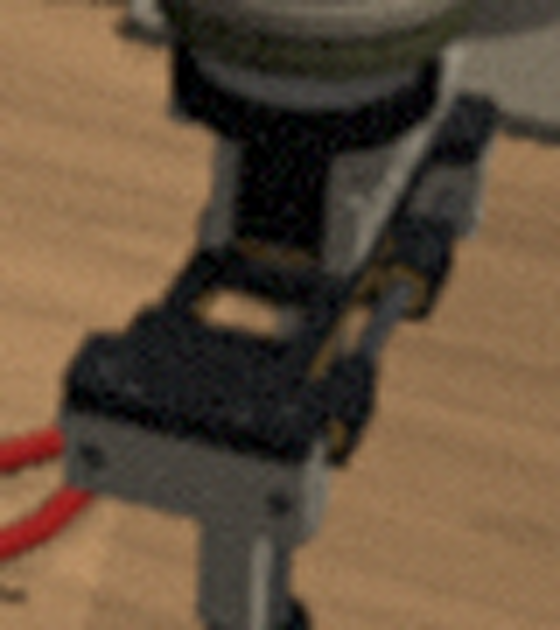

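```bash

python3 -m handwheel '0 0 0 0 0 0; 0 0 0 0 0 0; 0 0 0 0 0 0; 0 0 0 0 0 0; 0 0 0 0 0 0' 1 35
python3 -m handwheel '0 0 0.03 0 0 0; 0 0 0.1 0 0 0; 0 0 0.2 0 0 0; 0 0 0.3 0 0 0; 0 0 0.36 0 0 0'
python3 - <<'E'
from tk import *
s=robot.read_state();print(s["tool_pos"],s["opening"])
im,d=robot.read_camera("scene"); crop(im[...,::-1],310,130,390,250,6,"pics/s14.png")
E
```

```text
t: 11.35
tool_pos: [0.5436, 0.1296, 0.068]
orientation: [2.146, 2.293, 0.002]
force: [-5.0, 1.0, 3.1]
opening: 0.0175
t: 11.85
tool_pos: [0.5462, 0.1297, 0.18]
orientation: [2.143, 2.29, 0.01]
force: [0.4, -0.1, -0.5]
opening: 0.0178
[0.5461682  0.12974379 0.17998984] 0.017814307629245265
```

View pics/s14.png

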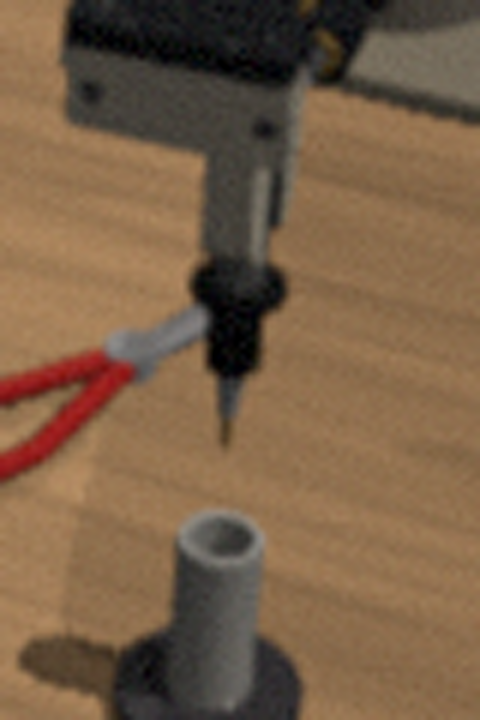

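```bash
cat >> tk.py <<'E'
pad=B(p,(-.02,p[4],0))[0]
def tipplan(h,off=np.zeros(3)): # off: tip offset in tool frame relative nominal (0,0,.054)
    t=np.array([0,0,.054])+off
    plan(pad+h*Rb[:,2]-Rt0@t,Rt0)
E
python3 -m handwheel '0 0 0.15 0 0 0; -0.1 -0.2 0.15 0 -0.1 0; -0.2 -0.4 0.15 0 -0.2 0; -0.25 -0.6 0.1 0 -0.3 0; -0.3 -0.75 0.1 0 -0.4 0'
python3 - <<'E'
from tk import *
tipplan(.04)
E
```

```text
t: 12.4
tool_pos: [0.4692, -0.0521, 0.2095]
orientation: [1.972, 2.111, 0.319]
force: [-0.3, -0.9, 0.1]
opening: 0.0174
t 12.4 shift [-0.067 -0.362 -0.227] turn [ 0.031 -0.035  0.002] mm [ -20.1 -108.6  -68.1] deg 2.1 F [-0.29 -0.89  0.11] op 0.0174 q [-0.3  -0.63  2.12  0.1   1.34 -0.38]
```

```bash

python3 -m handwheel '-0.03 -0.16 0 0.03 -0.03 0; -0.067 -0.36 -0.05 0.03 -0.035 0; -0.067 -0.362 -0.15 0.031 -0.035 0; -0.067 -0.362 -0.227 0.031 -0.035 0;-0.067 -0.362 -0.227 0.031 -0.035 0'
python3 - <<'E'
from tk import *
import json
tipplan(.04)
s=robot.read_state(); P=[]
for i in range(3): P.append(robot.read_state()["tool_pos"])
im,d=robot.read_camera("scene"); crop(im[...,::-1],210,100,290,200,7,"pics/s15.png")
P.append(robot.read_state()["tool_pos"])
for q in("probe_tip","probe","pad"): print(q,[(np.array(x["at"]).round(1).tolist(),round(x["conf"],2)) for x in robot.tip_of("scene",q)][:2])
im,d=robot.read_camera("top"); crop(im[...,::-1],300,190,390,290,6,"pics/t15.png")
for q in("probe_tip","probe","pad"): print(q,[(np.array(x["at"]).round(1).tolist(),round(x["conf"],2)) for x in robot.tip_of("top",q)][:2])
s=robot.read_state(); Rr=R.from_rotvec(s["orientation"]).as_matrix()
P.append(s["tool_pos"]); print(np.round(P,4))
t=np.mean(P[3:],0)+Rr[:,2]*.054
print("pred tip",t,proj("scene",[t])[0],(proj("scene",[t])[0]-[210,100])*7, (proj("top",[t])[0]-[300,190])*6)
print("pad proj",(proj("scene",[pad])[0]-[210,100])*7)
E
```

```text
t: 12.9
tool_pos: [0.4469, -0.1592, 0.1374]
orientation: [1.982, 2.103, 0.368]
force: [0.1, 0.2, -1.5]
opening: 0.0174
t 12.9 shift [ 0.007 -0.005  0.013] turn [-0.007 -0.012  0.007] mm [ 2.2 -1.5  4. ] deg 0.7 F [ 0.14  0.16 -1.51] op 0.0174 q [-0.65 -0.56  2.21  0.24  1.24 -0.75]
probe_tip []
probe [([139.7, 257.4], 0.49)]
pad [([247.8, 345.0], 0.15), ([210.6, 133.9], 0.15)]
probe_tip []
probe []
pad []
[[ 0.4469 -0.1592  0.1374]
 [ 0.4469 -0.1592  0.1374]
 [ 0.4469 -0.1592  0.1374]
 [ 0.4482 -0.1592  0.14  ]
 [ 0.4503 -0.1596  0.1432]]
pred tip [ 0.46761835 -0.1582025   0.09085342] [250.12003314 164.71944289] [280.84023196 453.03610022] [234.08703899 371.55729083]
pad proj [265.97002061 559.61508703]
```

View pics/s15.png

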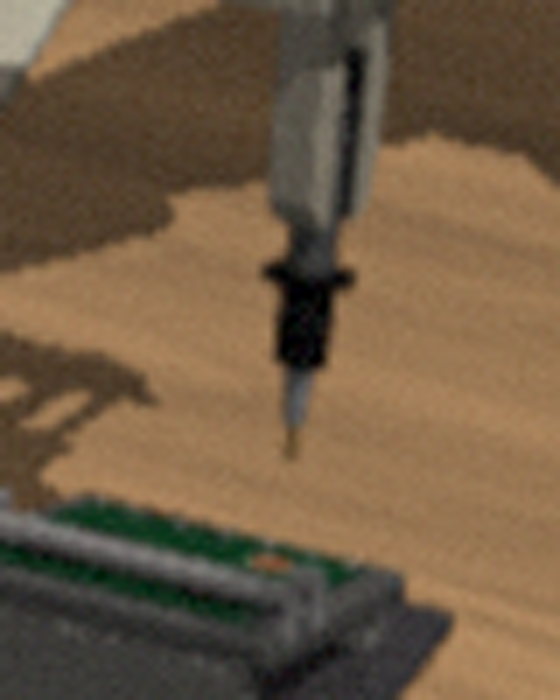

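View pics/t15.png

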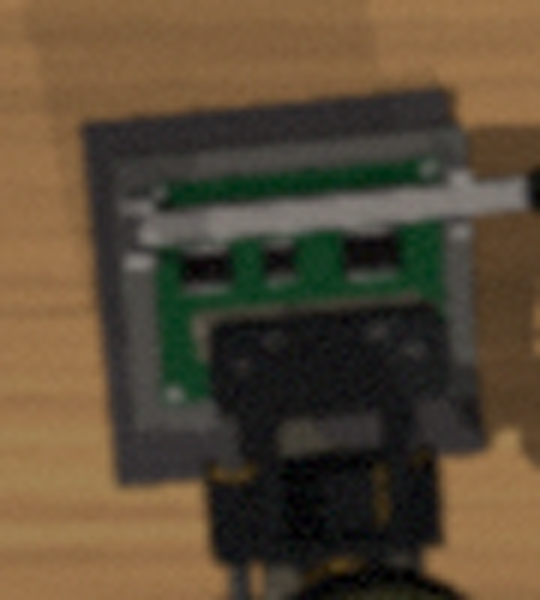

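```bash

python3 - <<'E'
from tk import *
tipplan(.012)
P=robot.read_state()["tool_pos"]; Rr=R.from_rotvec(robot.read_state()["orientation"]).as_matrix()
t=P+Rr[:,2]*.054; c=t-Rr[:,2]*.068
print(P,(proj("scene",[t,c])-[210,100])*7)
print("angle dev deg",np.degrees(np.arccos(-Rr[:,2]@Rb[:,2])))
# tip offsets image sensitivity
for n,v in (("bx",Rb[:,0]),("by",Rb[:,1])): print(n,(proj("scene",[pad+.001*v])-proj("scene",[pad]))[0])
E
```

```text
t 13.3 shift [ 0.028 -0.001 -0.094] turn [-0.001 -0.003  0.003] mm [  8.3  -0.4 -28.1] deg 0.2 F [-0.26  0.5   0.16] op 0.017 q [-0.64 -0.57  2.21  0.24  1.24 -0.75]
[ 0.45031295 -0.15960283  0.14320452] [[278.61732768 450.65376673]
 [299.56434705 262.50903463]]
angle dev deg 0.1253661371737793
bx [-0.17944392  0.08876331]
by [0.3552738  0.09166833]
```

```bash

python3 -m handwheel '0.007 0 -0.025 0 0 0; 0.015 0 -0.05 0 0 0; 0.022 0 -0.075 0 0 0; 0.028 0 -0.094 0 0 0; 0.028 0 -0.094 0 0 0'
python3 -m handwheel '0 0 0 0 0 0;0 0 0 0 0 0'
python3 - <<'E'
from tk import *
P=robot.read_state()["tool_pos"]; Rr=R.from_rotvec(robot.read_state()["orientation"]).as_matrix()
im,d=robot.read_camera("scene"); crop(im[...,::-1],225,140,275,195,12,"pics/s16.png")
t=P+Rr[:,2]*.054; print(P,(proj("scene",[t,pad])-[225,140])*12+5.5)
tipplan(.0)
E
```

```text
t: 13.8
tool_pos: [0.4572, -0.159, 0.1118]
orientation: [1.976, 2.103, 0.369]
force: [-0.5, 0.1, -1.1]
opening: 0.0173
t: 14.0
tool_pos: [0.458, -0.1598, 0.1139]
orientation: [1.974, 2.101, 0.37]
force: [0.1, -0.3, -1.0]
opening: 0.0174
[ 0.45802222 -0.15979682  0.11390912] [[290.88272157 433.61680185]
 [281.44860676 484.8401492 ]]
t 14.05 shift [ 0.016  0.    -0.034] turn [-0.002 -0.004  0.004] mm [  4.7   0.1 -10.1] deg 0.3 F [ 0.44  0.29 -0.35] op 0.0175 q [-0.63 -0.52  2.23  0.24  1.17 -0.76]
```

View pics/s16.png

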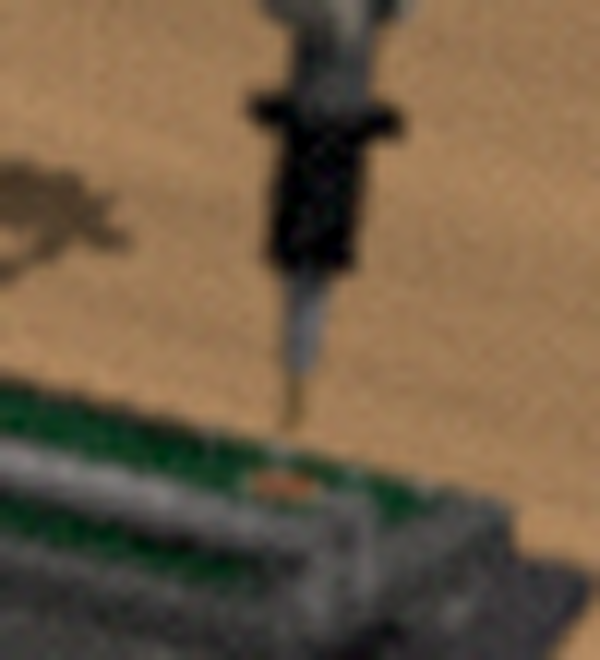

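```bash

python3 -m handwheel '0.004 0 -0.01 0 0 0; 0.008 0 -0.018 0 0 0; 0.011 0 -0.026 0 0 0;0.011 0 -0.026 0 0 0;0.011 0 -0.026 0 0 0'
cat > look.py <<'E'
from tk import *
import sys
F=[]
for i in range(4):
    im,d=robot.read_camera("scene"); s=robot.read_state(); F.append(np.r_[Rb.T@s["force"],s["tool_pos"]])
crop(im[...,::-1],225,140,275,195,12,sys.argv[1])
Rr=R.from_rotvec(s["orientation"]).as_matrix()
t=s["tool_pos"]+Rr[:,2]*.054; print("F board",np.mean(F,0).round(3),np.std(F,0).round(4),(proj("scene",[t,pad])-[225,140])*12+5.5, "nominal tip in board mm",Rb.T@(t-pad)*1e3,"t",s["t"])
tipplan(0)
E
python3 look.py pics/s17.png
```

```text
t: 14.55
tool_pos: [0.4611, -0.1596, 0.1056]
orientation: [1.975, 2.101, 0.37]
force: [0.0, -0.3, -0.2]
opening: 0.0174
F board [-0.406  0.228 -0.498  0.461 -0.16   0.106] [5.145e-01 5.079e-01 3.327e-01 0.000e+00 0.000e+00 1.000e-04] [[285.33223185 472.961995  ]
 [281.44860676 484.8401492 ]] nominal tip in board mm [-0.87129158  0.17748727  2.44976359] t 14.75
t 14.75 shift [ 0.005 -0.    -0.007] turn [-0.002 -0.005  0.004] mm [ 1.5 -0.  -2.1] deg 0.3 F [-0.67  0.39 -0.61] op 0.0178 q [-0.63 -0.5   2.23  0.24  1.15 -0.76]
```

View pics/s17.png

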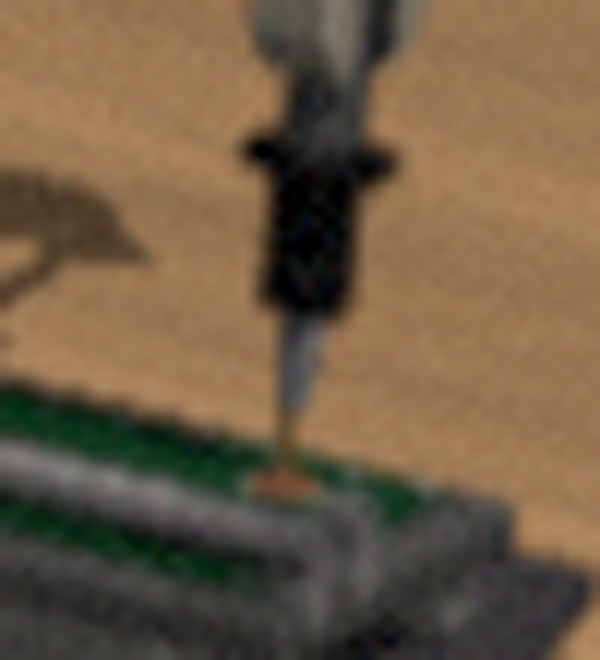

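```bash

python3 -m handwheel '0.004 0 -0.004 0 0 0;0.005 0 -0.0055 0 0 0;0.005 0 -0.0055 0 0 0'
python3 look.py pics/s18.png
python3 -m handwheel '0.001 0 -0.003 0 0 0;0.0011 0 -0.0031 0 0 0;0.0011 0 -0.0031 0 0 0'
python3 look.py pics/s19.png
```

```text
t: 15.05
tool_pos: [0.4626, -0.1596, 0.104]
orientation: [1.975, 2.101, 0.37]
force: [-0.5, -0.9, -0.7]
opening: 0.0173
F board [-0.426  0.14  -0.818  0.463 -0.16   0.104] [0.4909 0.3855 0.4078 0.     0.     0.    ] [[282.35333878 483.44748444]
 [281.44860676 484.8401492 ]] nominal tip in board mm [-0.11757494  0.11613382  0.30668203] t 15.25
t 15.25 shift [ 0.    -0.    -0.001] turn [-0.002 -0.005  0.004] mm [ 0.  -0.1 -0.3] deg 0.3 F [ 0.01  0.07 -1.36] op 0.0173 q [-0.62 -0.49  2.23  0.24  1.14 -0.76]
t: 15.55
tool_pos: [0.4631, -0.1597, 0.1034]
orientation: [1.974, 2.101, 0.37]
force: [-0.6, -0.3, 0.3]
opening: 0.0176
F board [-0.548 -0.104  0.675  0.463 -0.16   0.103] [0.5792 0.3505 0.5282 0.     0.     0.    ] [[281.39475661 487.65198453]
 [281.44860676 484.8401492 ]] nominal tip in board mm [-0.03092293  0.04542002 -0.61444459] t 15.75
t 15.75 shift [-0.001 -0.     0.002] turn [-0.002 -0.005  0.004] mm [-0.4 -0.   0.5] deg 0.3 F [-0.34 -0.5   1.26] op 0.0176 q [-0.62 -0.49  2.23  0.24  1.14 -0.76]
```

```bash

python3 -m handwheel '0.0015 0 -0.004 0 0 0;0.003 0 -0.008 0 0 0;0.004 0 -0.011 0 0 0;0.004 0 -0.011 0 0 0;0.004 0 -0.011 0 0 0'
python3 look.py pics/s20.png
```

```text
t: 16.25
tool_pos: [0.4642, -0.1597, 0.1]
orientation: [1.974, 2.101, 0.37]
force: [0.1, 0.7, 2.4]
opening: 0.0175
F board [ 0.224  0.286  2.062  0.464 -0.16   0.1  ] [0.4057 0.32   0.2628 0.     0.     0.    ] [[279.57605387 503.68931562]
 [281.44860676 484.8401492 ]] nominal tip in board mm [-0.09414398  0.01224276 -4.16725659] t 16.45
t 16.45 shift [-0.005 -0.     0.013] turn [-0.002 -0.005  0.004] mm [-1.5 -0.1  3.9] deg 0.3 F [-0.07  0.34  1.94] op 0.0175 q [-0.62 -0.48  2.23  0.24  1.13 -0.76]
```

View pics/s20.png

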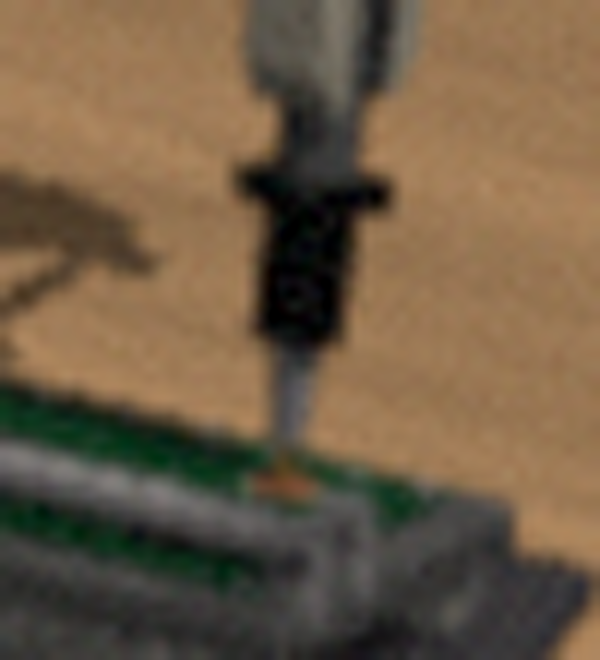

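```bash

python3 - <<'E'
from tk import *
F=[]
for i in range(20):
    c="scene" if i%2 else "top"; im,d=robot.read_camera(c); cv2.imwrite(f"pics/fin_{c}.png",im[...,::-1]); s=robot.read_state(); F.append(Rb.T@s["force"])
print(np.mean(F,0),np.std(F,0)/4.4,s["t"],s["opening"],s["tool_pos"])
a=cv2.imread("pics/fin_scene.png")[80:230,150:300]; b=cv2.imread("pics/fin_top.png")[150:300,290:440]
cv2.imwrite("pics/fin.png",cv2.resize(np.hstack([a,b]),None,fx=2.6,fy=2.6,interpolation=cv2.INTER_CUBIC))
E
```

```text
[0.06781531 0.06575524 1.87898052] [0.1042323  0.12910092 0.10826741] 17.45 0.017571478377687754 [ 0.46421604 -0.15968443  0.0999249 ]
```

View pics/fin.png

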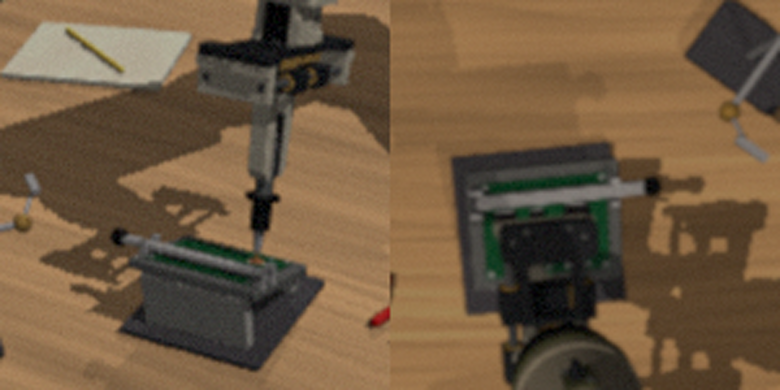

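View pics/fin_top.png

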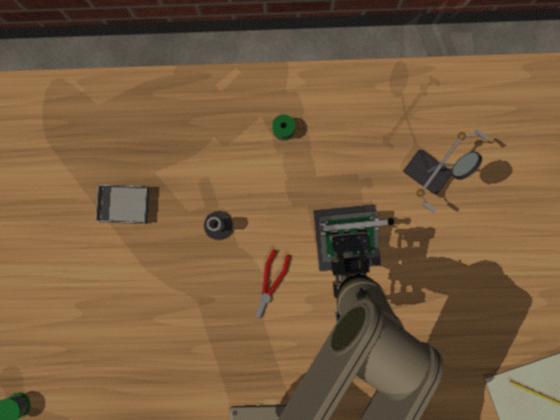

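```bash

python3 -m handwheel '0.0004 0 -0.0011 0 0 0;0.0004 0 -0.0011 0 0 0;0.0004 0 -0.0011 0 0 0'
python3 - <<'E'
from tk import *
F=[]
for i in range(16):
    robot.read_camera("scene"); s=robot.read_state(); F.append(Rb.T@s["force"])
Rr=R.from_rotvec(s["orientation"]).as_matrix()
print(np.mean(F,0),s["t"],Rb.T@(s["tool_pos"]+.054*Rr[:,2]-pad)*1e3,np.degrees(np.arccos(-Rr[:,2]@Rb[:,2])))
robot.close_job()
E
```

```text
t: 17.75
tool_pos: [0.4643, -0.1597, 0.0996]
orientation: [1.974, 2.101, 0.37]
force: [0.1, -0.4, 2.4]
opening: 0.0176
[ 0.18434698 -0.05129702  2.25505509] 18.55 [-0.18094834  0.03453912 -4.57655751] 0.22586829545083667
the job is handed in; nothing more can be done
```

The clamp is shut and the probe is held on the round pad with the sprung tip about half way in. I handed the job in at about 18.6 s, with no verdict reported.

- **Clamp:** I gripped the knob and swung it down its arc until it pressed back at 6–8 N. In the picture the knob then sat at the fully shut position, within half a pixel. It still looked shut in the last overview, taken just before a final 0.3 mm press.
- **Probe:** I gripped it at 35 N, lifted it clear of the stand and set it on the pad. The tip appears on the pad in the scene camera. The top camera cannot see it there, because the gripper hides it.
- **Square to the board:** by the arm's reading, the tool is 0.2° off square. The probe looked straight in the grip, to within about 0.6° by eye.
- **Push on the tip:** the last force reading was about 2.9 N above the pre-contact level, or roughly 4.2 mm in. The force sensor is noisy and the contact point was only approximately known. By the arm's travel it is between 4.0 and 4.5 mm.
- **Bystanders:** the spool, pliers, tin and helping hand looked unmoved in the last top picture.

**Disagreement found:** both cameras put the fingertips about 33 mm short of the tool point the robot reports. I corrected for this before gripping anything, and both grasps then landed where expected. The trained networks did not find the probe tip or place the pad reliably late on, so I read the final alignment from the pictures and the calibration.

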